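Press a terrine three clicks on the ratchet press and hold the lever

TASK

Slide the terrine mould straight in on the bed of the white bench press until it is fully home against the back stop. Then pull the red-knobbed lever down until the pressure plate meets the mould's lid, and go on for exactly three clicks of the ratchet. Finish while still holding the lever there, and do not let go, for the cook who will then hook the lid clips; leave the other things on the bench where they are.

Things in the scene. Friction and masses are not known exactly. Their poses are not given: they have to be found in the camera images.
- press: White bench ratchet press, fixed. Origin on the table under the ram's axis; +x runs from the operator's open side to the back, +y to the operator's left, z up. Base plate x -120 to +185, y -85 to +85 mm. Column x +125 to +180 at the back. Head over the bed: 64 mm wide, x -32 to +180, z 180 to 260. The ram runs through the head, its top up to 307 mm high.
- bed (a point): Point on the press bed (base plate's top), below the ram's axis, 22 mm above the table. Two side guides stand 10 mm proud of the bed, inner faces 74 mm apart, x -110 to +115 mm from here; the front end is open.
- back_stop (a point): Front face of the steel back stop on the bed, 115 mm behind the ram's axis, 67 mm above the table (the height of the mould's lugs).
- shaft (a point): Point on the lever's level shaft, in the upright plane in which the lever turns: 37 mm behind the ram's axis, 105 mm to the operator's right, 215 mm above the table. The shaft runs along the press's y. The toothed ratchet wheel and its brass pawl are on the far (left) end of the shaft.
- lever_knob (a point): Centre of the red ball knob, 30 mm across, on the free end of the lever (steel rod 12 mm thick, 180 mm from shaft axis to knob centre). From shaft, in press axes, it lies at x = -180 cos(e), y = 0, z = +180 sin(e) mm, where e = 40 degrees minus the lever angle. Pinched from both sides (along the press's y), the ball can turn between the fingers.
- lever (a joint): Lever angle, rad: 0 fully up, grows as the knob is pulled down, end 1.6; starts on a click: 0, 0.2 or 0.4. Clicks at 0.2, 0.4, 0.6... (36 mm of knob travel); it cannot go back past the last one. It stiffens by some 2 N at the knob before each click, then gives. Plate meets lid at 0.70, so the three clicks after are at 0.8, 1.0, 1.2; 1.4 is one too many. Pull: 2 to 10 N.
- plate (a point): Centre of the underside of the pressure plate (70 x 54 mm) at the foot of the ram, geared to the lever: 131.5 mm above the table less 25 mm per rad of lever angle (5 mm per click).
- mould_mid (a point): Centre of the terrine mould to be pressed: blue steel box 180 x 66 x 72 mm, long side x, about 0.9 kg, on the press bed between the guides. At each end a lug 44 mm wide, 10 mm thick, 67 mm above the table, reaches 25 mm out: 230 mm overall. It starts 55 to 90 mm short of home, towards the operator. Home: rear lug on the back stop, this point on the ram's axis (press x = 0).
- lid_top (a point): Centre of the top of the mould's floating lid, 20 mm above the rim, 114 mm above the table. It sinks under the plate by up to 22 mm, against 14 N at first and 1 N more per mm.
- spare_mould: Bystander: a like blue mould, empty and without a lid, to the left of the press. Origin under its centre.
- squeeze_bottle: Bystander: yellow bottle with red cap, 60 mm across, 190 mm tall. Origin under its centre.
- spice_jar: Bystander: amber jar with green cap, 72 mm across, 100 mm tall. Origin under its centre.
- steel_bowl: Bystander: steel bowl, 170 mm across, 75 mm tall. Origin under its centre.
- pepper_mill: Bystander: dark wooden pepper mill, 56 mm across, 178 mm tall. Origin under its centre.
- beaker: Bystander: white mug-shaped measuring beaker, 90 mm across, 110 mm tall. Origin under its centre.
- spatula: Bystander: black-handled spatula lying flat.
- ramekin: Bystander: white ramekin, 90 mm across, 45 mm tall. Origin under its centre.

How it is judged:
By the outcome, as a careful person would: the job done as asked, in the order asked, and still so for the second after the job is handed in, while the arm keeps its last pose, push and grip.
It also fails if it takes over 51 s, if anything falls off the work surface, if the arm or the gripper's body presses on something with over 40 N, if the wrist force passes 120 N, or if a joint passes its speed limit or range.

ROBOT

A 7-joint arm with a two-finger parallel gripper is mounted at the origin on the work surface. World frame = base frame: x ahead of the robot, y to its left, z up, the work surface at z = 0. Lengths are in mm, angles in rad, forces in N, time in s.
With the tool pointing down it reaches from about 400 to 875 mm from the base axis. Payload 4.4 kg.
Tool frame: the origin (TCP) lies midway between the tips of the shut fingers; the grasp point (between the pads) lies 19 mm behind it (ctrl.pinch_z is the distance from the TCP to the grasp point, in mm); z points along the fingers, y is the line along which they close (so a half turn about z gives the same grasp; the last joint's range is limited). The gripper opens to 85 mm and grips with 20 to 120 N. Pads are 22 mm wide; open, the fingers measure 114 mm over their backs; the gripper's body (76 mm by 85 mm) begins 54 mm behind the grasp point. The pads swing forward as they close: fully open they stand 13 mm farther back than shut.
Start: joints at [1.042, 0.628, 0.038, 1.517, -0.027, 0.996, -0.02], TCP at [290.224, -581.625, 231.313] pointing down, gripper open.
Joint ranges: [-3.06, 3.06], [-0.37, 2.12], [-1.25, 1.32], [0.18, 2.47], [-1.1, 4.24], [0.23, 1.98], [-2.94, 2.94]. Speed limits (rad/s): [2.57, 2.57, 3.14, 3.14, 3.14, 3.14, 3.14].

INTERFACE

Orientations are given as [roll, pitch, yaw] about the fixed x, y, z axes, in that order (R = Rz(yaw) Ry(pitch) Rx(roll)).
In Python, from cell import read_state, cams, order, ctrl gives the robot as it stands.
- The arm moves only by the tool move_arm, never from a script. Its argument "targets" is text: rows parted by semicolons, each of 7 numbers parted by spaces: the gripper's target within -1 to 1 (fully open at 1, half-way at 0, shut at -1), then the shift along the tool's x, y, z in cm, then the turn, a rotation vector about the tool's x, y, z in degrees. A call has 1 to 5 rows; each row shifts and turns the commanded pose from where the row before left it, along the tool's axes as they then stand; what a row does not reach is not made up. A row lasts 1/12 s, in which the tool goes at most 41.7 mm and 7.16 degrees, less where a joint would pass 70% of its speed; a pose out of reach is approached as far as the arm can. A call with a gripper value outside its range is refused whole. The fingers move at their own pace and stop on an object; the grip force is fixed at half the most. Time passes only in rows, so rows that do not move let the fingers close. It gives the time, the measured TCP pose, the force, the opening and the grip force at its end, in the units of the state.
- read_state(): the state, without advancing time (a new reading comes with each control period).
- cams.get_image(name): name is "scene" or "top" or "wrist"; returns a dict with "color" (480x640x3 uint8, red, green, blue), "fovy" (degrees; the focal length in pixels is half the picture's height over the tangent of half this angle, whatever the lens; pixels are square), "cx", "cy" (the principal point, pixels), "rvec" (rotation vector, rad) and "tvec" (3), from world to camera coordinates, as OpenCV has them. Camera axes: x right, y down, z forward; pixel columns grow to the right and rows downward; lengths in mm; the calibration is good to about 2 mm. A picture is of the moment at which its call begins. There is no depth.
- order.finish_job(): hands the job in; it is judged then, once.
The state is a dict: "clock": time; "qpos": joint angles; "qd": joint speeds; "tau": joint torques, N m; "eef_pos": TCP position; "tool_rot": TCP orientation; "force": force on the tool from outside, world axes, zero at the start; "torque": the same for the moment, N m; "width": finger opening in mm; "gripper_force": force on a finger pad.
Only numpy, scipy, OpenCV 4.12 (cv2) and the standard library are available. Lean on these libraries where they do the work, as an engineer would, in place of code of your own. Each camera call takes 0.05 s, during which the arm holds its last target. There are 200 camera calls.

## Working session

There is one attempt and no reset: what is moved stays moved. The work goes in short steps, Python scripts to look and compute and a tool call to move; the robot and the scene stay as the last step left them, time stands still between calls to the robot, and variables do not carry over. Pictures are saved under pics/ and viewed, at most 10 in all, crops included, and the job is handed in when it is done.

Besides the shell and the picture viewer there is one more tool, called in YAML: its name, and indented under it one key for each argument. move_arm: Moves the arm, as the interface text tells. Its arguments: {"type":"object","properties":{"targets":{"type":"string"}},"required":["targets"]}

```bash
ls; mkdir -p pics; cat > h.py <<'E'
import numpy as np, cv2
from cell import read_state, cams, order, ctrl
def grab(n,f):
    d=cams.get_image(n); cv2.imwrite(f,d["color"][:,:,::-1]); 
    np.save(f+'.npy',np.r_[d["fovy"],d["cx"],d["cy"],np.ravel(d["rvec"]),np.ravel(d["tvec"])]); return d
def cal(f):
    a=np.load(f+'.npy'); F=240/np.tan(np.radians(a[0]/2))
    return np.array([[F,0,a[1]],[0,F,a[2]],[0,0,1]]),a[3:6],a[6:9]
def proj(f,P):
    K,r,t=cal(f); return cv2.projectPoints(np.float64(P).reshape(-1,1,3),r,t,K,None)[0].reshape(-1,2)
def onz(f,uv,z):
    K,r,t=cal(f); R=cv2.Rodrigues(r)[0]; C=-R.T@t
    d=R.T@np.linalg.inv(K)@np.r_[uv,1]; return C+d*(z-C[2])/d[2]
E
python3 - <<'E'
from h import *
for n in ("scene","top"): 
    grab(n,f"pics/{n}1.png"); print(n,np.load(f"pics/{n}1.png.npy"))
print(read_state())
E
```

```text
pics
scene [ 4.24321782e+01  3.20098674e+02  2.30680310e+02  1.42523435e+00
  2.10898913e+00 -9.00758408e-01  2.28019038e+02 -1.83360184e+02
  2.50697885e+03]
top [ 4.35447944e+01  3.26627376e+02  2.47803423e+02  2.12609592e+00
 -2.13399997e+00  1.66585605e-01 -1.60063645e+01  5.45110314e+02
  1.79963390e+03]
{'clock': 0.1, 'qpos': array([ 1.04219019,  0.6292295 ,  0.0384122 ,  1.51826445, -0.02699525,
        0.99631615, -0.02000002]), 'qd': array([-9.40246257e-04, -1.32791457e-04, -1.39396631e-03, -6.52679676e-04,
        2.83148992e-04, -7.65917936e-04, -5.14107638e-05]), 'tau': array([ 3.66583321e-03, -5.64516163e+01,  1.23093780e+00, -1.93967897e+01,
        1.13694239e-02,  5.48300755e-03,  5.35079334e-05]), 'eef_pos': array([ 289.99195698, -581.09763254,  230.49723752]), 'tool_rot': array([-3.13989197e+00,  7.52226941e-07,  4.62835124e-01]), 'force': array([0.40579009, 0.61007024, 0.13492005]), 'torque': array([-0.007847  , -0.0168592 , -0.01780661]), 'gripper_force': 0.0, 'width': 85.27564299956998}
```

View pics/scene1.png

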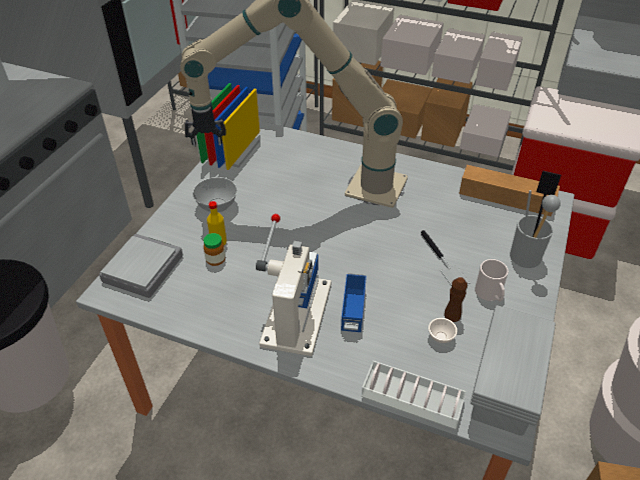

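View pics/top1.png

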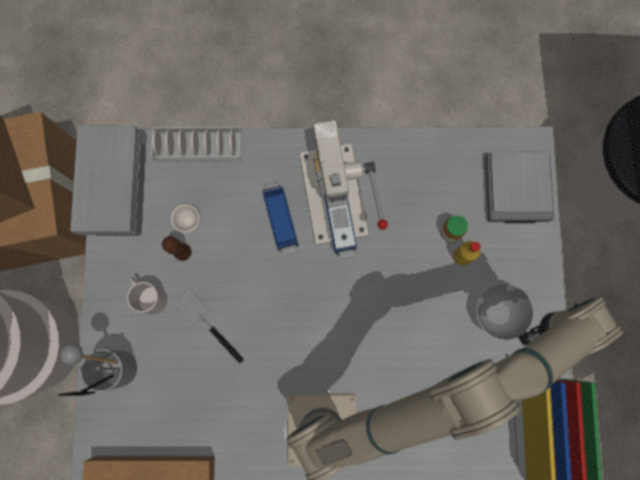

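The press is at about (335,195) in the top view with the knob at (383,224); the mould's front is near (345,252). In the scene view the knob is at (276,218). I'll enlarge both.

```bash
python3 - <<'E'
from h import *
a=cv2.imread("pics/top1.png")[110:270,250:410]; b=cv2.imread("pics/scene1.png")[200:360,240:400]
cv2.imwrite("pics/c1.png",np.hstack([cv2.resize(a,(400,400),interpolation=2)[:, :],cv2.resize(b,(400,400),interpolation=2)]))
cv2.imwrite("pics/c2.png",cv2.resize(cv2.imread("pics/top1.png")[115:265,285:400],(460,600),interpolation=2))
E
```

```text
(no output)
```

View pics/c2.png

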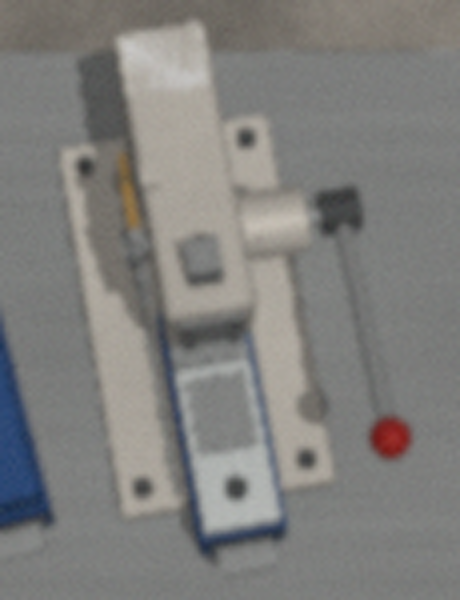

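View pics/c1.png

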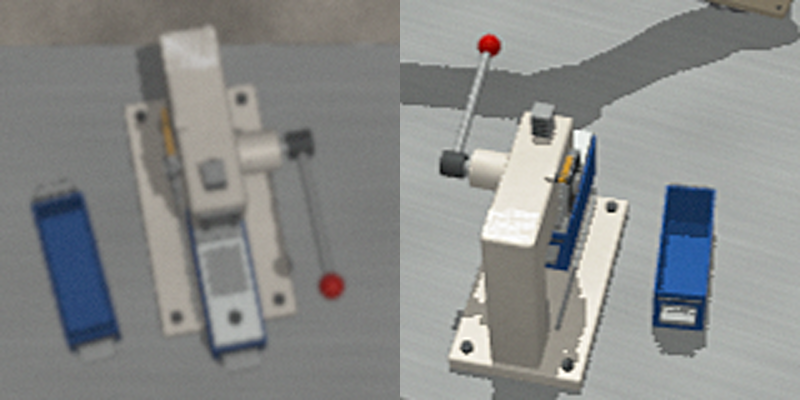

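The top crop shows base plate corners at (62,150), (270,118), (332,478) and (125,515), the knob at (390,438), and the mould's front rim corners at (203,545) and (285,530). The front lug end runs from (220,572) to (277,560). The scene crop shows plate corners at (628,200), (580,378) and (450,362), with the knob at (489,45). Next I fit the press pose.

```bash
cat > fit.py <<'E'
from h import *
from scipy.optimize import least_squares
T=lambda p:(np.array(p)+.5)/4-.5+[285,115]
S=lambda p:(np.array(p)-[400,0]+.5)/2.5-.5+[240,200]
ob=[("top",T([62,150]),(185,85,22)),("top",T([270,118]),(185,-85,22)),("top",T([332,478]),(-120,-85,22)),("top",T([125,515]),(-120,85,22)),
("scene",S([628,200]),(-120,85,22)),("scene",S([580,378]),(185,85,22)),("scene",S([450,362]),(185,-85,22)),
("top",T([390,438]),"k"),("scene",S([489,45]),"k")]
W=lambda q,P:np.array([q[0]+np.cos(q[2])*P[0]-np.sin(q[2])*P[1],q[1]+np.sin(q[2])*P[0]+np.cos(q[2])*P[1],P[2]])
def knob(a): e=np.radians(40)-a; return (37-180*np.cos(e),-105,215+180*np.sin(e))
if __name__=="__main__":
    for a in (0,.2,.4):
        f=lambda q:np.concatenate([proj(f"pics/{c}1.png",W(q,knob(a) if P=="k" else P))[0]-uv for c,uv,P in ob])
        s=least_squares(f,[700,0,0]); print(a,s.x,s.cost,s.fun.round(1)[-4:],W(s.x,knob(a)))
        if a==0 or s.cost<best[0]: best=(s.cost,a,s.x,s.fun)
    q=best[2]; print(best[3].round(1)); np.save("q.npy",np.r_[q,best[1]])
    inv=lambda w:np.array([[np.cos(q[2]),np.sin(q[2])],[-np.sin(q[2]),np.cos(q[2])]])@(w[:2]-q[:2])
    for p,z in (((203,548),94),((285,530),94),((220,572),67),((277,560),67),((205,535),114),((280,523),114)): print(p,inv(onz("pics/top1.png",T(p),z)).round(1))
    for n,P in (("shaft",(37,-105,215)),("bed",(0,0,22)),("backstop",(115,0,67))): print(n,W(q,P).round(1))
    print(onz("pics/top1.png",(482,245),190),onz("pics/top1.png",(456,226),100),onz("pics/top1.png",(504,311),75))
E
python3 fit.py
```

```text
0 [ 6.85962902e+02 -4.20377495e+01  1.41940384e-01] 230.72573173201204 [ -2.3 -15.7  -2.1 -11.9] [ 600.94324191 -160.25384807  330.70176974]
0.2 [ 6.90074513e+02 -4.28279381e+01  1.57890201e-01] 79.61227312792991 [-1.1 -8.  -1.3 -8. ] [ 586.96503265 -165.56708319  301.00132089]
0.4 [ 6.92481614e+02 -4.37982984e+01  1.69870794e-01] 14.955691374505534 [-0.3 -1.8 -0.7 -2.5] [ 577.11670481 -170.11950287  267.87227076]
[-1.6 -0.3 -1.3 -1.2  0.7  1.  -1.3  1.   0.1 -0.6 -0.5  1.  -1.8 -2.2
 -0.3 -1.8 -0.7 -2.5]
(203, 548) [-165.    27.5]
(285, 530) [-162.2  -35.2]
(220, 572) [-181.1   17.2]
(277, 560) [-179.5  -26.9]
(205, 535) [-158.9   25. ]
(280, 523) [-159.6  -31.1]
shaft [ 746.7 -141.   215. ]
bed [692.5 -43.8  22. ]
backstop [805.8 -24.4  67. ]
[ 526.77868199 -457.77598693  190.        ] [ 600.18914568 -405.53981312  100.        ] [ 348.05455581 -542.63402223   75.        ]
```

Fit: press at (692.5, -43.8) with yaw 0.170, and the lever at click 0.4. Both knob views agree to about 2 px. The mould is about 65 mm short of home, which is within 55–90. I'll turn the tool to the press axes with the fingers shut, then travel high to a point in front of the mould.

move_arm:
  targets: "-1 0 0 0 0 0 4.2; -1 0 0 0 0 0 4.2; -1 0 0 0 0 0 4.2; -1 0 0 0 0 0 4.2; -1 0 0 0 0 0 0"

```text
clock: 0.52
eef_pos: [290.2, -581.3, 230.8]
tool_rot: [-3.141, 0.001, 0.168]
force: [-0.9, -0.6, 0.7]
width: 25.7
gripper_force: 0.0
```

move_arm:
  targets: "-1 1.8 -3 0 0 0 0; -1 1.8 -3 0 0 0 0; -1 1.8 -3 0 0 0 0; -1 1.8 -3 0 0 0 0; -1 1.8 -3 0 0 0 0"

```text
clock: 0.93
eef_pos: [353.8, -416.8, 231.1]
tool_rot: [-3.141, 0.0, 0.172]
force: [1.1, -0.7, 0.2]
width: -0.4
gripper_force: 0.0
```

move_arm:
  targets: "-1 1.8 -3 0 0 0 0; -1 1.8 -3 0 0 0 0; -1 1.8 -3 0 0 0 0; -1 1.8 -3 0 0 0 0; -1 1.8 -3 0 0 0 0"

```text
clock: 1.35
eef_pos: [417.3, -253.9, 231.3]
tool_rot: [-3.142, 0.0, 0.172]
force: [0.7, -0.8, -0.0]
width: -0.3
gripper_force: 0.0
```

move_arm:
  targets: "-1 1.8 -3 0 0 0 0; -1 1.8 -3 0 0 0 0; -1 1.8 -3 0 0 0 0; -1 1.8 -3 0 0 0 0; -1 1.8 -3 0 0 0 0"

```text
clock: 1.77
eef_pos: [480.6, -90.8, 231.3]
tool_rot: [3.142, 0.0, 0.172]
force: [0.8, 0.5, -0.0]
width: 0.1
gripper_force: 0.0
```

move_arm:
  targets: "-1 0 0 0 0 0 0; -1 0 0 0 0 0 0"

```text
clock: 1.93
eef_pos: [481.0, -90.1, 231.1]
tool_rot: [-3.141, 0.0, 0.177]
force: [-0.3, 0.5, 0.1]
width: 0.0
gripper_force: 0.0
```

```bash
python3 - <<'E'
from h import *
grab("wrist","pics/w1.png"); grab("top","pics/top2.png")
E
```

```text
(no output)
```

View pics/w1.png

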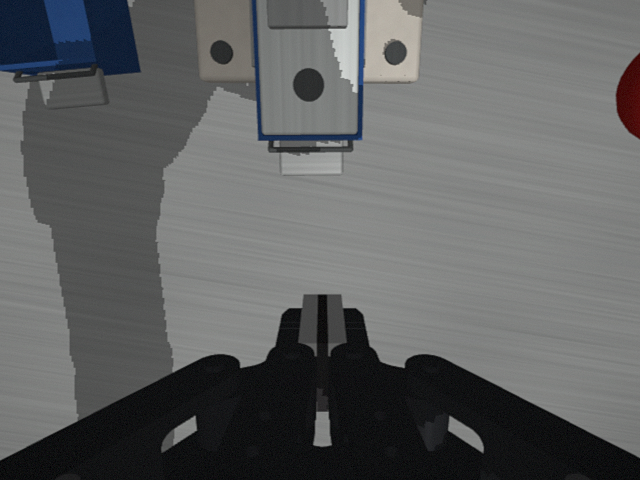

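The wrist view shows the base plate's front corners at about (198,79) and (422,82), and the mould rim corners at (258,138) and (362,138). The front lug end runs from (281,174) to (343,174), and the left edge of the red knob is at (616,97). I'll refine with these.

```bash
cat > fit2.py <<'E'
from fit import *
w="pics/w1.png"
inv=lambda q,w:np.array([[np.cos(q[2]),np.sin(q[2])],[-np.sin(q[2]),np.cos(q[2])]])@(np.array(w)[:2]-q[:2])
q=np.load("q.npy")
for p,z in (((198,79),22),((422,82),22),((258,138),94),((362,138),94),((281,174),67),((343,174),67),((281,174),72),((343,174),72)):
    P=onz(w,p,z); print(p,z,P.round(1),inv(q,P).round(1))
print(proj(w,W(q,knob(.4))), proj(w,W(q,knob(.4))+[0,15,0]))
def f(q):
    r=[(proj(f"pics/{c}1.png",W(q,knob(.4) if P=="k" else P))[0]-uv)*(3 if c=="top" else 4) for c,uv,P in ob]
    r+=[(proj(w,W(q,P))[0]-uv) *.7 *2 for uv,P in (((198,79),(-120,85,22)),((422,82),(-120,-85,22)))]
    return np.concatenate(r)
s=least_squares(f,q[:3],loss="soft_l1",f_scale=4); print(s.x,f(s.x).round(1),W(s.x,knob(.4)))
np.save("q2.npy",s.x)
for p,z in (((258,138),94),((362,138),94),((281,174),67),((343,174),67)): print(inv(s.x,onz(w,p,z)))
# free knob triangulation
g=lambda X:np.concatenate([proj(f"pics/{c}1.png",X)[0]-uv for c,uv,P in ob if P=="k"])
t=least_squares(g,W(q,knob(.4))); print("knob tri",t.x,t.fun, proj(w,t.x))
E
python3 fit2.py
```

```text
(198, 79) 22 [560.3  21.2  22. ] [-119.3   86.4]
(422, 82) 22 [ 588.2 -147.5   22. ] [-120.3  -84.6]
(258, 138) 94 [530.1 -39.7  94. ] [-159.3   31.5]
(362, 138) 94 [ 541.6 -104.    94. ] [-158.9  -33.9]
(281, 174) 67 [506.5 -55.3  67. ] [-185.3   20.1]
(343, 174) 67 [514.2 -98.4  67. ] [-184.9  -23.6]
(281, 174) 72 [507.2 -55.7  72. ] [-184.6   19.6]
(343, 174) 72 [514.8 -98.   72. ] [-184.3  -23.4]
[[748.77582122  68.78069036]] [[685.64834304  56.14565468]]
[ 6.92538127e+02 -4.30503740e+01  1.69697963e-01] [-5.6 -0.9 -4.5 -3.7  1.3  2.8 -4.6  3.   1.1 -1.9 -1.3  4.4 -6.5 -8.3
 -1.7 -5.5 -1.9 -9.8  1.2  1.1 -0.6 -0.9] [ 577.15138795 -169.351638    267.87227076]
[-159.52995951   30.71312343]
[-159.06310491  -34.60510644]
[-185.44102259   19.30868251]
[-185.11807574  -24.39565141]
knob tri [ 574.51304025 -171.07770739  254.55166257] [-0.32093105  0.1243912  -0.40334154 -0.05329947] [[698.44005692  85.71303471]]
```

```bash
python3 - <<'E'
from fit import *
q=np.load("q2.npy"); ctr={}
for n,f in (("top","top1"),("top","top2"),("scene","scene1"),("wrist","w1")):
    im=cv2.imread(f"pics/{f}.png").astype(int); m=((im[:,:,2]>1.8*im[:,:,1]+20)&(im[:,:,2]>1.8*im[:,:,0]+20)).astype(np.uint8)
    k,l,s,c=cv2.connectedComponentsWithStats(m)
    for i in range(1,k):
        if s[i,4]>20 and (n=="wrist" or np.hypot(*(c[i]-[383,224] if n=="top" else c[i]-[276,218]))<15): print(f,s[i],c[i].round(2)); ctr[f]=c[i]
    if n=="wrist":
        ys,xs=np.nonzero(m); pts=np.array([(xs[ys==y].min(),y) for y in np.unique(ys) if xs[ys==y].min()<638])
        A=np.c_[2*pts,np.ones(len(pts))]; x=np.linalg.lstsq(A,(pts**2).sum(1),rcond=None)[0]; print("circle",x[:2],np.sqrt(x[2]+x[0]**2+x[1]**2),len(pts)); K=cal("pics/w1.png"); print(K[0][0,0],(-cv2.Rodrigues(K[1])[0].T@K[2]))
        # fit sphere to edge rays
        R=cv2.Rodrigues(K[1])[0]; C=-R.T@K[2]; d=(R.T@np.linalg.inv(K[0])@np.c_[pts,np.ones(len(pts))].T).T; d/=np.linalg.norm(d,axis=1)[:,None]
wd=lambda X:np.linalg.norm(np.cross(d,X-C),axis=1)-15
g=lambda X:np.r_[(proj("pics/top1.png",X)[0]-ctr["top1"])*3,(proj("pics/scene1.png",X)[0]-ctr["scene1"])*4,wd(X)]
for nm,h in (("all",g),("wrist+top",lambda X:np.r_[g(X)[:2],wd(X)]),("top+scene",lambda X:g(X)[:4])):
    t=least_squares(h,[576,-170,255.]); print(nm,t.x.round(1),g(t.x)[:4].round(1),np.abs(wd(t.x)).max())
for a in (.4,.5,.6): print(a,W(q,knob(a)).round(1), proj("pics/top1.png",W(q,knob(a))),proj("pics/scene1.png",W(q,knob(a))),proj("pics/w1.png",W(q,knob(a))))
E
```

```text
top1 [378 220   9   9  59] [382.24 223.95]
top2 [383 220   4   9  28] [384.29 224.  ]
scene1 [272 214   8   8  51] [275.55 217.43]
w1 [ 617   54   23   84 1367] [630.04  97.2 ]
circle [666.16542755  97.52295069] 49.321506570969795 81
431.08063904300764 [550.1983125  -77.80607203 371.92138967]
all [ 573.5 -169.6  253.3] [-3.   2.3 -0.3  1.7] 0.2660614225903313
wrist+top [ 574.4 -172.5  248.3] [-0.3  2.4 -3.8  6. ] 0.24400552057881342
top+scene [ 574.4 -170.4  255.9] [-1.9  0.8 -1.8 -0.2] 2.5209715986177947
0.4 [ 577.2 -169.4  267.9] [[381.54312127 222.29667568]] [[274.82099585 215.23917077]] [[745.63450238  67.9753777 ]]
0.5 [ 572.8 -170.1  250.4] [[381.33676792 225.17237573]] [[275.46330646 218.32858883]] [[679.35935321  92.81276289]]
0.6 [ 570.2 -170.5  232.6] [[381.00548339 227.40098907]] [[275.95952876 221.81223484]] [[631.42000071 104.95515974]]
```

The knob triangulates to about (574, -171, 252), a little lower than click 0.4 predicts, so I'll track clicks by force and travel. Now I descend and push the mould.

move_arm:
  targets: "-1 0 -0.4 3 0 0 0; -1 0 -0.4 3 0 0 0; -1 0 0 3 0 0 0; -1 0 0 3 0 0 0; -1 0 0 3 0 0 0"

```text
clock: 2.45
eef_pos: [478.6, -86.8, 80.3]
tool_rot: [3.14, -0.0, 0.167]
force: [2.3, 0.3, -0.9]
width: -0.1
gripper_force: 0.0
```

move_arm:
  targets: "-1 0 0 2.5 0 0 0; -1 0 0 0 0 0 0; -1 0.7 0 0 0 0 0; -1 0.7 0 0 0 0 0; -1 0 0 0 0 0 0"

```text
clock: 2.87
eef_pos: [496.7, -82.7, 58.2]
tool_rot: [3.14, -0.006, 0.17]
force: [0.7, 0.2, 0.2]
width: 0.0
gripper_force: 0.0
```

move_arm:
  targets: "-1 0.7 0 0 0 0 0; -1 0.7 0 0 0 0 0; -1 0.7 0 0 0 0 0; -1 0.7 0 0 0 0 0; -1 0 0 0 0 0 0"

```text
clock: 3.28
eef_pos: [523.3, -77.0, 56.8]
tool_rot: [3.141, -0.004, 0.171]
force: [0.5, -0.4, 0.1]
width: 0.0
gripper_force: 0.0
```

move_arm:
  targets: "-1 0.7 0 0 0 0 0; -1 0.7 0 0 0 0 0; -1 0.7 0 0 0 0 0"

```text
clock: 3.53
eef_pos: [541.4, -73.9, 56.2]
tool_rot: [-3.141, 0.001, 0.169]
force: [-2.7, 0.5, 0.8]
width: 0.1
gripper_force: 1.1
```

```bash
python3 - <<'E'
from h import *
grab("wrist","pics/w2.png")
E
```

```text
(no output)
```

View pics/w2.png

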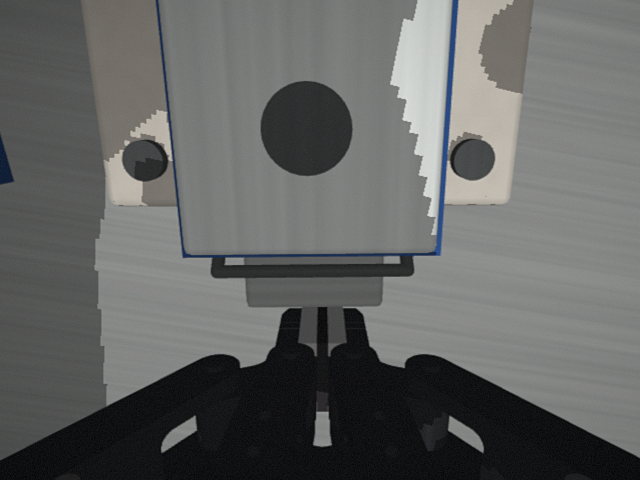

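The shut fingers (about x 322) are touching the lug end (x 247–382, y 305) and the push has started. Measure how far remains.

```bash
python3 - <<'E'
from h import *
q=np.load("q2.npy")
inv=lambda w:np.array([[np.cos(q[2]),np.sin(q[2])],[-np.sin(q[2]),np.cos(q[2])]])@(np.array(w)[:2]-q[:2])
for p,z in (((247,305),72),((382,305),72),((184,256),94),((440,254),94),((110,205),22),((513,205),22)): print(p,inv(onz("pics/w2.png",p,z)).round(1))
s=read_state(); print(inv(s["eef_pos"]),s["eef_pos"],s["force"])
E
```

```text
(247, 305) [-141.1   19.1]
(382, 305) [-141.   -23.5]
(184, 256) [-117.6   30.1]
(440, 254) [-117.   -34.2]
(110, 205) [-119.1   83.1]
(513, 205) [-119.1  -83.1]
[-151.5990594    -4.89630974] [543.94357558 -73.47910762  56.37153273] [1.27409268 0.11981441 0.56183022]
```

About 26 mm remain. I'll push most of that, then creep until it bears on the stop.

move_arm:
  targets: "-1 0.7 0 0 0 0 0; -1 0.7 0 0 0 0 0; -1 0.6 0 0 0 0 0; -1 0.2 0 0 0 0 0"

```text
clock: 3.92
eef_pos: [564.6, -69.9, 56.3]
tool_rot: [3.141, -0.002, 0.17]
force: [-1.0, -1.0, 0.2]
width: -0.1
gripper_force: 1.1
```

move_arm:
  targets: "-1 0.2 0 0 0 0 0; -1 0.2 0 0 0 0 0"

```text
clock: 4.08
eef_pos: [566.5, -69.7, 56.3]
tool_rot: [-3.141, 0.001, 0.169]
force: [-2.4, 0.8, 1.0]
width: 0.1
gripper_force: 1.2
```

move_arm:
  targets: "-1 0.1 0 0 0 0 0; -1 0.1 0 0 0 0 0"

```text
clock: 4.25
eef_pos: [568.6, -69.3, 56.3]
tool_rot: [-3.142, 0.0, 0.169]
force: [-2.6, -0.9, 0.8]
width: 0.1
gripper_force: 1.1
```

move_arm:
  targets: "-1 0.15 0 0 0 0 0; -1 0.15 0 0 0 0 0"

```text
clock: 4.42
eef_pos: [568.8, -69.2, 56.0]
tool_rot: [-3.141, 0.006, 0.169]
force: [-8.5, -1.7, 4.4]
width: -0.1
gripper_force: 4.6
```

move_arm:
  targets: "-1 0.1 0 0 0 0 0; -1 0.1 0 0 0 0 0"

```text
clock: 4.58
eef_pos: [568.7, -69.1, 55.7]
tool_rot: [-3.14, 0.01, 0.169]
force: [-11.1, -1.6, 5.0]
width: 0.3
gripper_force: 5.8
```

move_arm:
  targets: "-1 0.1 0 0 0 0 0; -1 0.1 0 0 0 0 0"

```text
clock: 4.75
eef_pos: [568.7, -69.1, 55.4]
tool_rot: [-3.14, 0.013, 0.168]
force: [-14.1, -1.7, 7.0]
width: -0.2
gripper_force: 7.4
```

The mould is home: it stopped at the expected place with 14 N on the stop. Back off, rise and open above the knob.

move_arm:
  targets: "-1 -2 0 0 0 0 0; -1 -3 0 0 0 0 0; -1 0 0 -3 0 0 0; -1 0 0 -3.5 0 0 0; -1 0 0 -3.5 0 0 0"

```text
clock: 5.17
eef_pos: [526.5, -76.6, 157.3]
tool_rot: [-3.142, -0.0, 0.169]
force: [0.3, 0.2, 0.2]
width: 0.3
gripper_force: 0.0
```

move_arm:
  targets: "0 0 0 -3.7 0 0 0; 1 0 0 -3.7 0 0 0; 1 0 0 -3.7 0 0 0; 1 0 0 -3.7 0 0 0; 1 0 0 -3.7 0 0 0"

```text
clock: 5.58
eef_pos: [527.0, -76.4, 344.1]
tool_rot: [3.141, -0.003, 0.17]
force: [1.1, -0.5, -0.4]
width: 60.5
gripper_force: 0.0
```

move_arm:
  targets: "1 0.6 2.5 0 0 0 0; 1 0.6 2.5 0 0 0 0; 1 0.6 2.5 0 0 0 0; 1 0.6 2.5 0 0 0 0; 1 0 0 0 0 0 0"

```text
clock: 6.0
eef_pos: [568.5, -177.3, 341.7]
tool_rot: [3.136, -0.003, 0.163]
force: [-0.6, -0.5, 0.0]
width: 85.4
gripper_force: 0.0
```

```bash
python3 - <<'E'
from h import *
grab("wrist","pics/w3.png"); grab("top","pics/top3.png"); s=read_state(); print(s["eef_pos"],s["tool_rot"])
q=np.load("q2.npy")
inv=lambda w:np.array([[np.cos(q[2]),np.sin(q[2])],[-np.sin(q[2]),np.cos(q[2])]])@(np.array(w)[:2]-q[:2])
print(inv(s["eef_pos"]))
im=cv2.imread("pics/w3.png").astype(int); m=((im[:,:,2]>1.8*im[:,:,1]+20)&(im[:,:,2]>1.8*im[:,:,0]+20)).astype(np.uint8)
k,l,st,c=cv2.connectedComponentsWithStats(m)
for i in range(1,k):
    if st[i,4]>100: print(st[i],c[i]); [print(z,onz("pics/w3.png",c[i],z).round(1),inv(onz("pics/w3.png",c[i],z)).round(1)) for z in (240,250,260,268)]
E
```

```text
[ 567.49429043 -172.00888943  341.3573192 ] [ 3.14110948e+00 -1.37665849e-03  1.67619310e-01]
[-145.02679975 -105.98814658]
[ 283  214   53   51 2145] [308.69370629 238.00652681]
240 [ 569.5 -169.2  240. ] [-142.6 -103.5]
250 [ 572.3 -169.   250. ] [-139.8 -103.8]
260 [ 575.1 -168.8  260. ] [-137.  -104.2]
268 [ 577.3 -168.7  268. ] [-134.8 -104.4]
[618 309  22  39 591] [630.7394247  325.98646362]
240 [ 545.7 -375.5  240. ] [-200.9 -302.9]
250 [ 549.5 -366.9  250. ] [-195.7 -295. ]
260 [ 553.3 -358.2  260. ] [-190.5 -287.1]
268 [ 556.3 -351.2  268. ] [-186.3 -280.8]
```

View pics/w3.png

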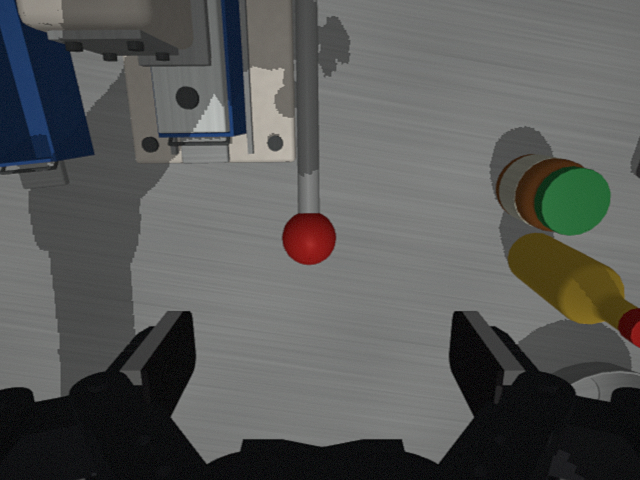

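The wrist view shows the knob at (309,239), radius about 26 px, centred between the open fingers laterally. That puts it near (572.5, -169, 250), and the rod leads away from the fingers. Descend around it and close.

move_arm:
  targets: "1 0.3 -0.2 2.8 0 0 0; 1 0.2 0 2.8 0 0 0; 1 0 0 2.8 0 0 0; 1 0 0 2.8 0 0 0; 1 0 0 0 0 0 0"

```text
clock: 6.52
eef_pos: [568.3, -165.3, 224.5]
tool_rot: [-3.137, 0.008, 0.172]
force: [-1.8, -0.3, -0.7]
width: 85.4
gripper_force: 0.0
```

```bash
python3 - <<'E'
from h import *
grab("wrist","pics/w4.png"); s=read_state(); print(s["eef_pos"],s["tool_rot"],s["force"],ctrl.pinch_z)
E
```

```text
[ 569.93042862 -166.15223478  227.31723706] [-3.1385084   0.00451265  0.17130517] [-0.33873919 -0.2586646   0.07989594] 18.700000000000003
```

View pics/w4.png

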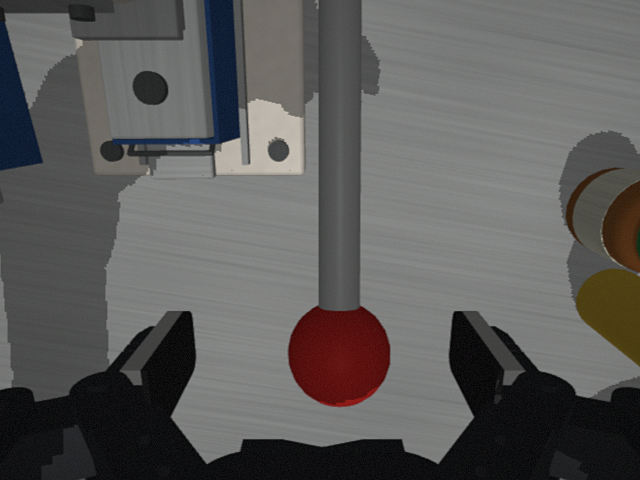

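The knob is at (339,355), radius about 51 px, a few mm right of the fingers' mid-line (323). Compute the offset to the grasp point.

```bash
cat > kn.py <<'E'
from h import *
from scipy.spatial.transform import Rotation as Ro
import sys
def sphere(f,pos,rot,box=(200,220,480,479)):
    im=cv2.imread(f).astype(int); m=((im[:,:,2]>1.8*im[:,:,1]+20)&(im[:,:,2]>1.8*im[:,:,0]+20)).astype(np.uint8)
    k,l,st,c=cv2.connectedComponentsWithStats(m); i=1+np.argmax(st[1:,4]); 
    cn=max(cv2.findContours((l==i).astype(np.uint8),0,cv2.CHAIN_APPROX_NONE)[0],key=len)[:,0]
    K,r,t=cal(f); R=cv2.Rodrigues(r)[0]; C=-R.T@t
    d=(R.T@np.linalg.inv(K)@np.c_[cn,np.ones(len(cn))].T).T; d/=np.linalg.norm(d,axis=1)[:,None]
    from scipy.optimize import least_squares
    s=least_squares(lambda X:np.linalg.norm(np.cross(d,X-C),axis=1)-15,[573,-170,250.],loss="soft_l1"); X=s.x
    Rt=Ro.from_euler("xyz",rot).as_matrix(); g=np.array(pos)-18.7*Rt[:,2]
    print(st[i],"knob",X.round(1),"off grasp in tool",(Rt.T@(X-g)).round(1),"maxres",np.abs(s.fun).max().round(2)); return X
if __name__=="__main__":
    s=read_state(); sphere(sys.argv[1],s["eef_pos"],s["tool_rot"])
E
python3 kn.py pics/w4.png
```

```text
[ 289  306  101  101 8011] knob [ 570.1 -170.   248.4] off grasp in tool [-0.5  3.7 -2.4] maxres 2.22
```

move_arm:
  targets: "1 0 0.4 0 0 0 0; -1 0 0 0 0 0 0; -1 0 0 0 0 0 0; -1 0 0 0 0 0 0; -1 0 0 0 0 0 0"

```text
clock: 6.98
eef_pos: [572.7, -172.3, 230.5]
tool_rot: [3.141, -0.002, 0.17]
force: [-0.6, 0.4, -0.2]
width: 38.5
gripper_force: 0.0
```

move_arm:
  targets: "-1 0 0 0 0 0 0; -1 0 0 0 0 0 0; -1 0 0 0 0 0 0"

```text
clock: 7.23
eef_pos: [571.9, -169.9, 229.6]
tool_rot: [-3.138, 0.0, 0.171]
force: [-1.5, 5.4, 2.7]
width: 27.4
gripper_force: 58.7
```

Gripped, with 27 mm opening and 59 N. Now I pull down the arc in small steps, reading force as I go.

move_arm:
  targets: "-1 -0.07 0 0.4 0 0 0; -1 -0.06 0 0.4 0 0 0"

```text
clock: 7.4
eef_pos: [570.4, -170.1, 221.8]
tool_rot: [-3.138, 0.0, 0.171]
force: [-2.8, 5.8, 3.4]
width: 27.1
gripper_force: 59.0
```

move_arm:
  targets: "-1 -0.05 0 0.4 0 0 0"

```text
clock: 7.48
eef_pos: [569.7, -170.2, 217.5]
tool_rot: [-3.138, 0.001, 0.171]
force: [-4.3, 4.6, 4.1]
width: 27.4
gripper_force: 59.0
```

move_arm:
  targets: "-1 -0.04 0 0.4 0 0 0"

```text
clock: 7.57
eef_pos: [569.1, -170.3, 213.4]
tool_rot: [-3.138, 0.001, 0.171]
force: [-4.0, 4.5, 4.0]
width: 27.4
gripper_force: 59.0
```

move_arm:
  targets: "-1 -0.03 0 0.4 0 0 0"

```text
clock: 7.65
eef_pos: [568.8, -170.4, 209.4]
tool_rot: [-3.138, 0.001, 0.171]
force: [-3.2, 5.3, 4.2]
width: 27.5
gripper_force: 59.2
```

move_arm:
  targets: "-1 -0.03 0 0.4 0 0 0"

```text
clock: 7.73
eef_pos: [568.5, -170.4, 205.4]
tool_rot: [-3.138, 0.002, 0.171]
force: [-3.7, 4.5, 4.8]
width: 27.5
gripper_force: 59.2
```

move_arm:
  targets: "-1 -0.02 0 0.4 0 0 0"

```text
clock: 7.82
eef_pos: [568.5, -170.5, 201.5]
tool_rot: [-3.138, 0.001, 0.171]
force: [-3.5, 4.2, 4.5]
width: 27.1
gripper_force: 59.4
```

move_arm:
  targets: "-1 0 0 0.4 0 0 0"

```text
clock: 7.9
eef_pos: [568.4, -170.4, 197.5]
tool_rot: [-3.138, 0.001, 0.17]
force: [-3.3, 5.1, 5.8]
width: 27.0
gripper_force: 59.5
```

move_arm:
  targets: "-1 0 0 0.4 0 0 0"

```text
clock: 7.98
eef_pos: [568.6, -170.4, 193.6]
tool_rot: [-3.138, 0.001, 0.17]
force: [-4.8, 5.6, 5.9]
width: 27.2
gripper_force: 59.6
```

move_arm:
  targets: "-1 0.01 0 0.4 0 0 0"

```text
clock: 8.07
eef_pos: [568.9, -170.4, 189.7]
tool_rot: [-3.138, 0.0, 0.171]
force: [-3.0, 4.7, 6.1]
width: 27.3
gripper_force: 59.9
```

move_arm:
  targets: "-1 0.02 0 0.4 0 0 0"

```text
clock: 8.15
eef_pos: [569.2, -170.3, 185.9]
tool_rot: [-3.138, 0.0, 0.17]
force: [-2.4, 6.0, 5.9]
width: 27.3
gripper_force: 59.8
```

move_arm:
  targets: "-1 0.03 0 0.4 0 0 0"

```text
clock: 8.23
eef_pos: [570.2, -170.1, 181.9]
tool_rot: [-3.139, -0.001, 0.17]
force: [-2.7, 6.1, 4.9]
width: 27.3
gripper_force: 60.0
```

move_arm:
  targets: "-1 0.04 0 0.4 0 0 0"

```text
clock: 8.32
eef_pos: [571.0, -170.0, 178.0]
tool_rot: [-3.139, -0.002, 0.172]
force: [-1.6, 5.7, 5.6]
width: 27.4
gripper_force: 60.2
```

```bash
python3 - <<'E'
from h import *
from fit import *
grab("scene","pics/s5.png"); grab("top","pics/t5.png"); grab("wrist","pics/w5.png"); s=read_state(); print(s["eef_pos"],s["force"])
q=np.load("q2.npy")
for a in (.6,.7,.8,.9): print(a,proj("pics/s5.png",W(q,knob(a))))
a=cv2.imread("pics/s5.png")[190:350,220:380]; 
cv2.imwrite("pics/c5.png",np.hstack([cv2.resize(a,(480,480),interpolation=2),cv2.imread("pics/w5.png")[:480,160:480]]))
E
python3 kn.py pics/w5.png
```

```text
[ 570.98482924 -170.02863975  177.45420497] [0.10686742 5.1368605  0.53873735]
0.6 [[275.95952876 221.81223484]]
0.7 [[276.30860356 225.65290405]]
0.8 [[276.51051543 229.81254547]]
0.9 [[276.56619022 234.25254524]]
[ 276  316   93   94 6791] knob [ 627.5 -160.3  326.2] off grasp in tool [  57.5   -0.2 -129.9] maxres 0.04
```

View pics/c5.png

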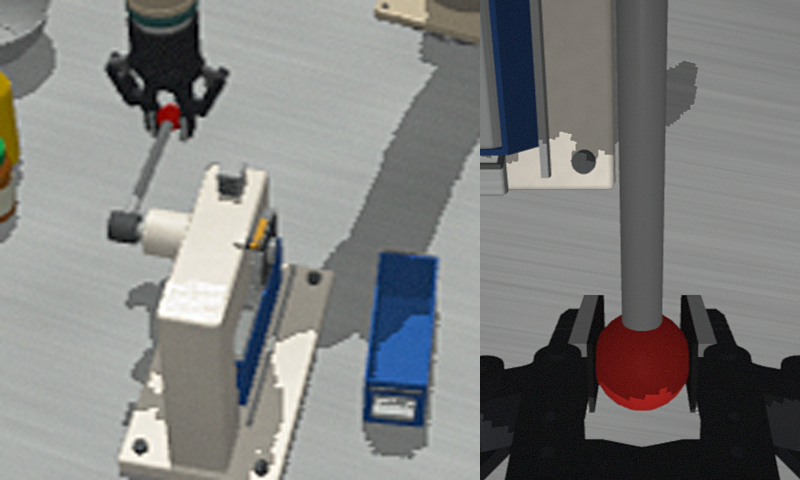

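The ball is centred between the pads at (322,363), and the scene view has the knob at about (276,229). That agrees with lever ≈ 0.8 by geometry, and the force rise near 0.70 fits the plate meeting the lid. Continue along the arc.

move_arm:
  targets: "-1 0.05 0 0.4 0 0 0"

```text
clock: 8.55
eef_pos: [571.8, -169.9, 174.3]
tool_rot: [-3.139, -0.003, 0.17]
force: [-0.3, 7.7, 5.8]
width: 27.2
gripper_force: 60.3
```

move_arm:
  targets: "-1 0.05 0 0.4 0 0 0"

```text
clock: 8.63
eef_pos: [572.7, -169.7, 170.4]
tool_rot: [-3.139, -0.003, 0.172]
force: [1.1, 7.0, 5.5]
width: 27.7
gripper_force: 60.4
```

move_arm:
  targets: "-1 0.06 0 0.4 0 0 0"

```text
clock: 8.72
eef_pos: [573.8, -169.5, 166.5]
tool_rot: [-3.139, -0.004, 0.171]
force: [1.8, 8.1, 7.2]
width: 27.4
gripper_force: 60.6
```

move_arm:
  targets: "-1 0.07 0 0.4 0 0 0"

```text
clock: 8.8
eef_pos: [574.6, -169.4, 162.6]
tool_rot: [-3.14, -0.004, 0.172]
force: [0.3, 6.4, 7.8]
width: 27.4
gripper_force: 60.6
```

move_arm:
  targets: "-1 0.08 0 0.4 0 0 0"

```text
clock: 8.88
eef_pos: [575.8, -169.2, 158.8]
tool_rot: [-3.14, -0.005, 0.172]
force: [-0.2, 5.7, 8.7]
width: 27.5
gripper_force: 60.9
```

move_arm:
  targets: "-1 0.09 0 0.4 0 0 0"

```text
clock: 8.97
eef_pos: [576.7, -169.1, 154.9]
tool_rot: [-3.14, -0.005, 0.172]
force: [0.9, 7.6, 9.5]
width: 27.1
gripper_force: 61.1
```

move_arm:
  targets: "-1 0.1 0 0.4 0 0 0"

```text
clock: 9.05
eef_pos: [577.8, -168.9, 151.0]
tool_rot: [-3.14, -0.005, 0.172]
force: [-0.4, 7.0, 9.6]
width: 27.6
gripper_force: 61.1
```

move_arm:
  targets: "-1 0.11 0 0.4 0 0 0"

```text
clock: 9.13
eef_pos: [579.0, -168.7, 147.0]
tool_rot: [-3.14, -0.006, 0.172]
force: [1.6, 8.2, 7.7]
width: 27.6
gripper_force: 61.3
```

move_arm:
  targets: "-1 0.12 0 0.4 0 0 0"

```text
clock: 9.22
eef_pos: [580.1, -168.5, 142.8]
tool_rot: [-3.14, -0.005, 0.172]
force: [-0.3, 6.6, 6.8]
width: 27.3
gripper_force: 61.1
```

move_arm:
  targets: "-1 0.13 0 0.4 0 0 0"

```text
clock: 9.3
eef_pos: [581.0, -168.3, 138.7]
tool_rot: [-3.14, -0.005, 0.172]
force: [-0.0, 7.4, 8.2]
width: 27.3
gripper_force: 61.2
```

move_arm:
  targets: "-1 0.14 0 0.4 0 0 0"

```text
clock: 9.38
eef_pos: [582.0, -168.1, 134.6]
tool_rot: [-3.14, -0.004, 0.171]
force: [-0.4, 8.1, 7.8]
width: 27.8
gripper_force: 61.4
```

```bash
cat > m.py <<'E'
from fit import *
from scipy.spatial.transform import Rotation as Ro
q=np.load("q2.npy")
inv=lambda w:np.array([[np.cos(q[2]),np.sin(q[2])],[-np.sin(q[2]),np.cos(q[2])]])@(np.array(w)[:2]-q[:2])
grab("scene","pics/s6.png"); grab("top","pics/t6.png"); grab("wrist","pics/w6.png"); s=read_state(); print(s["eef_pos"],s["force"])
def red(f):
    im=cv2.imread(f).astype(int); return ((im[:,:,2]>1.8*im[:,:,1]+20)&(im[:,:,2]>1.8*im[:,:,0]+20)).astype(np.uint8)
for f in ("w3","w4","w5","w6"):
    f=f"pics/{f}.png"; k,l,st,c=cv2.connectedComponentsWithStats(red(f)); i=1+np.argmin(abs(c[1:,0]-320)+1e4*(st[1:,4]<500))
    cn=max(cv2.findContours((l==i).astype(np.uint8),0,cv2.CHAIN_APPROX_NONE)[0],key=len)[:,0]
    K,r,t=cal(f); R=cv2.Rodrigues(r)[0]; C=-R.T@t
    d=(R.T@np.linalg.inv(K)@np.c_[cn,np.ones(len(cn))].T).T; d/=np.linalg.norm(d,axis=1)[:,None]
    o=least_squares(lambda X:np.linalg.norm(np.cross(d,X-C),axis=1)-15.3,C+d.mean(0)*130,loss="soft_l1",f_scale=.3); X=o.x
    sn=(X[2]-215)/180; print(f,st[i],"cam",C.round(1),"knob",X.round(1),inv(X).round(1),"a_z",.698-np.arcsin(sn),"res",np.abs(o.fun).max().round(2))
for f in ("scene1","s5","s6"):
    f=f"pics/{f}.png"; k,l,st,c=cv2.connectedComponentsWithStats(red(f))
    for i in range(1,k):
        if np.hypot(*(c[i]-[276,228]))<20: print(f,st[i],c[i].round(2))
for a in (.4,.5,.7,.8,.9,1.,1.1): print(a,W(q,knob(a)).round(1),proj("pics/s6.png",W(q,knob(a))).round(1))
E
python3 m.py
```

```text
[ 582.12698841 -168.11796706  134.29925682] [1.31863366 5.9954775  5.95560179]
pics/w3.png [ 283  214   53   51 2145] cam [ 637.4 -165.1  482.6] knob [ 568.2 -169.3  235.3] [-143.9 -103.4] a_z 0.585150256207368 res 1.09
pics/w4.png [ 289  306  101  101 8011] cam [ 638.8 -153.8  364.7] knob [ 569.4 -170.1  246.8] [-142.8 -104.5] a_z 0.5204941659570953 res 2.57
pics/w5.png [ 276  316   93   94 6791] cam [ 640.1 -158.2  318.2] knob [ 564.6 -170.7  193.1] [-147.6 -104.2] a_z 0.8197471064273453 res 6.1
pics/w6.png [ 275  327   94   95 6351] cam [ 651.  -156.4  275.2] knob [ 572.  -169.5  150.5] [-140.1 -104.2] a_z 1.064474168047411 res 10.24
pics/scene1.png [272 214   8   8  51] [275.55 217.43]
pics/s5.png [272 225   8   8  45] [275.89 228.02]
pics/s6.png [272 236   8   8  39] [275.9  238.77]
0.4 [ 577.2 -169.4  267.9] [[274.8 215.2]]
0.5 [ 572.8 -170.1  250.4] [[275.5 218.3]]
0.7 [ 569.3 -170.7  214.7] [[276.3 225.7]]
0.8 [ 570.2 -170.5  196.7] [[276.5 229.8]]
0.9 [ 572.9 -170.1  178.9] [[276.6 234.3]]
1.0 [ 577.3 -169.3  161.5] [[276.5 238.9]]
1.1 [ 583.5 -168.3  144.6] [[276.2 243.8]]
```

```bash
cat > m2.py <<'E'
from fit import *
q=np.load("q2.npy")
inv=lambda w:np.array([[np.cos(q[2]),np.sin(q[2])],[-np.sin(q[2]),np.cos(q[2])]])@(np.array(w)[:2]-q[:2])
w2="pics/w2.png"
print("w2 rel rim: disc",inv(onz(w2,(306,128),114)),"lid R",inv(onz(w2,(436,250),114)),"lid L",inv(onz(w2,(187,250),114)),"rim",inv(onz(w2,(440,254),94)),inv(onz(w2,(184,256),94)))
for f,p in (("w3",(188,97)),("w4",(150,88))):
    for z in (110,114): print(f,"disc",z,inv(onz(f"pics/{f}.png",p,z)).round(1))
for f in ("w3","w4","w5","w6"):
    for n,P in (("disc",(-67,-3,114)),("disc-10",(-67,-3,104)),("rimFR",(-90,-35,94)),("rimFL",(-90,31,94)),("lidFR",(-87,-33,114)),("lidFR-10",(-87,-33,104)),("plateFR",(-35,-27,110)),("plateFL",(-35,27,110)),("baseFR",(-120,-85,22))): print(f,n,proj(f"pics/{f}.png",W(q,P)).round(0),end=" ")
    print()
E
python3 m2.py
```

```text
w2 rel rim: disc [-85.93812926  -1.68887486] lid R [-109.72270003  -27.61681461] lid L [-109.74934981   22.56254558] rim [-117.0286799   -34.18047909] [-117.59246399   30.07303001]
w3 disc 110 [-58.1  -2.4]
w3 disc 114 [-58.2  -3.5]
w4 disc 110 [-58.7  -1.9]
w4 disc 114 [-58.9  -3.5]
w3 disc [[188. 108.]] w3 disc-10 [[192. 109.]] w3 rimFR [[234. 136.]] w3 rimFL [[159. 136.]] w3 lidFR [[227. 133.]] w3 lidFR-10 [[229. 133.]] w3 plateFR [[216.  67.]] w3 plateFL [[149.  67.]] w3 baseFR [[296. 162.]] 
w4 disc [[151. 103.]] w4 disc-10 [[157. 104.]] w4 rimFR [[219. 143.]] w4 rimFL [[112. 143.]] w4 lidFR [[207. 140.]] w4 lidFR-10 [[212. 139.]] w4 plateFR [[191.  42.]] w4 plateFL [[92. 42.]] w4 baseFR [[306. 176.]] 
w5 disc [[100. 107.]] w5 disc-10 [[111. 107.]] w5 rimFR [[188. 155.]] w5 rimFL [[ 60. 154.]] w5 lidFR [[170. 152.]] w5 lidFR-10 [[177. 150.]] w5 plateFR [[149.  31.]] w5 plateFL [[27. 31.]] w5 baseFR [[295. 190.]] 
w6 disc [[ 45. 137.]] w6 disc-10 [[ 61. 136.]] w6 rimFR [[159. 191.]] w6 rimFL [[  4. 191.]] w6 lidFR [[134. 192.]] w6 lidFR-10 [[144. 188.]] w6 plateFR [[104.  44.]] w6 plateFL [[-48.  44.]] w6 baseFR [[291. 221.]]
```

```bash
python3 - <<'E'
from h import *
def c(f,x,y,w=160,h=120): return cv2.resize(cv2.imread(f"pics/{f}.png")[y:y+h,x:x+w],(400,300),interpolation=cv2.INTER_CUBIC)
cv2.imwrite("pics/cmp.png",np.vstack([np.hstack([c("w4",80,60),c("w5",60,60)]),np.hstack([c("w6",10,95),c("w6",0,0,200,150)])]))
E
```

```text
(no output)
```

View pics/cmp.png

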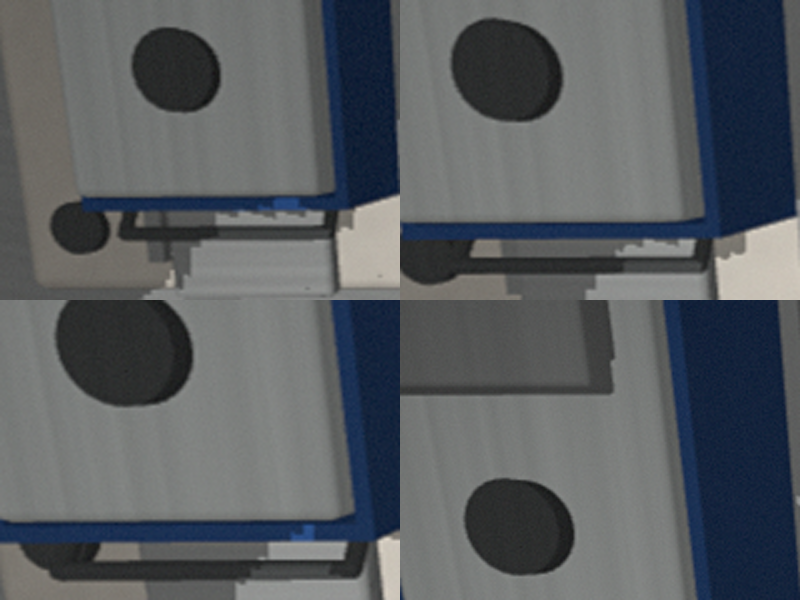

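Bottom panels (current) against the top ones (earlier): the lid's side strip above the rim has narrowed, so the lid has sunk. Strip edges: w4 206→212.8, w5 173.6→182, w6 145.2→151.2 px near the front. Convert these to lid height.

```bash
cat > m3.py <<'E'
from fit import *
q=np.load("q2.npy")
for f,v,ul,ur in (("w4",132,206,212.8),("w5",142,173.6,182),("w6",179,145.2,151.2)):
    F=f"pics/{f}.png"
    # point on lid-side at rim height 94: find press y,x from (ur,v)
    B=onz(F,(ur,v),94); print(f,[ (h,round(ur-proj(F,np.r_[B[:2],94+h])[0][0],1)) for h in (8,11,14,17,20)],"meas",round(ur-ul,1))
# disc: w4 reference lid 114 -> disc world; then height from w5,w6 (disc top centre)
D=lambda f,p,z:onz(f"pics/{f}.png",p,z)
d4=(80+174/2.5,60+68/2.5)
for f,p,x in (("w5",(60+(502-400)/2.5,60+68/2.5),0),("w6",((510-400)/2,(523-300)/2),0)):
    pass
g=cv2.COLOR_BGR2GRAY
E
python3 m3.py
python3 - <<'E'
from fit import *
import numpy as np,cv2
q=np.load("q2.npy")
# strip profile: mean gray gradient along rows aligned, subpixel print
for f,v,a,b in (("w4",132,196,222),("w5",142,164,192),("w6",179,135,162)):
    im=cv2.cvtColor(cv2.imread(f"pics/{f}.png"),cv2.COLOR_BGR2GRAY).astype(float)
    print(f,im[v-3:v+4,a:b].mean(0).round(0).astype(int))
E
```

```text
w4 [(8, np.float64(3.4)), (11, np.float64(4.7)), (14, np.float64(6.0)), (17, np.float64(7.4)), (20, np.float64(8.8))] meas 6.8
w5 [(8, np.float64(5.2)), (11, np.float64(7.2)), (14, np.float64(9.3)), (17, np.float64(11.4)), (20, np.float64(13.7))] meas 8.4
w6 [(8, np.float64(7.7)), (11, np.float64(10.7)), (14, np.float64(13.9)), (17, np.float64(17.1)), (20, np.float64(20.5))] meas 6.0
w4 [117 116 115 115 116 116 117 116 114 111 102  89  84  86  84  84  85  72
  48  40  40  42  37  29  30  30]
w5 [124 125 124 125 125 123 121 117 108  97  91  94  94  92  90  91  91  73
  46  44  45  45  44  38  33  31  33  32]
w6 [122 121 121 121 121 122 122 119 115 108  96  85  80  79  76  75  62  47
  45  46  47  48  46  42  36  32  34]
```

```bash
cat > m4.py <<'E'
from fit import *
q=np.load("q2.npy")
inv=lambda w:np.array([[np.cos(q[2]),np.sin(q[2])],[-np.sin(q[2]),np.cos(q[2])]])@(np.array(w)[:2]-q[:2])
P=lambda f,p,s,o:(o[0]+(p[0]+.5)/s-.5,o[1]+(p[1]+.5)/s-.5)
o={"w4":(80,60),"w5":(60,60),"w6":(10,95)}
obs={"lid":{"w4":(316,193),"w5":(284,217),"w6":(338,219)},"rimout":{"w4":(338,209),"w5":(308,238),"w6":(372,242)},"disc":{"w4":(174,68),"w5":(100,69),"w6":(117,52)}}
for f in o: print(f,"rim",inv(onz(f"pics/{f}.png",P(f,obs["rimout"][f],2.5,o[f]),94)).round(1))
for n in ("lid","disc"):
    f="w4"; r4=inv(onz("pics/w4.png",P(f,obs["rimout"][f],2.5,o[f]),94)); L=inv(onz("pics/w4.png",P(f,obs[n][f],2.5,o[f]),114))-r4; print(n,"rel rim",L)
    for f in ("w5","w6"):
        r=inv(onz(f"pics/{f}.png",P(f,obs["rimout"][f],2.5,o[f]),94)); uv=P(f,obs[n][f],2.5,o[f])
        print(f,[(z,(proj(f"pics/{f}.png",W(q,np.r_[L+r,z]))[0]-uv).round(1)) for z in (100,104,108,112,114)])
uv=((612-400+.5)/2-.5,(392-300+.5)/2-.5)
print("plate",[(z,(proj("pics/w6.png",W(q,(-35,-27,z)))[0]-uv).round(1)) for z in (98,102,106,110)])
E
python3 m4.py
```

```text
w4 rim [-89.9 -32.2]
w5 rim [-90.1 -32.4]
w6 rim [-90.2 -34.7]
lid rel rim [ 4.8906623 -0.2531866]
w5 [(100, array([ 5.5, -0.6])), (104, array([ 2.8, -0.1])), (108, array([0. , 0.5])), (112, array([-2.8,  1.1])), (114, array([-4.3,  1.4]))]
w6 [(100, array([ 7.6, -0.3])), (104, array([3.7, 1.1])), (108, array([-0.3,  2.6])), (112, array([-4.5,  4.2])), (114, array([-6.7,  5. ]))]
disc rel rim [31.60981564 29.0604414 ]
w5 [(100, array([13.1,  1.5])), (104, array([9.1, 0.9])), (108, array([4.9, 0.4])), (112, array([ 0.6, -0.2])), (114, array([-1.6, -0.5]))]
w6 [(100, array([13.9, -2. ])), (104, array([ 7.9, -2.1])), (108, array([ 1.7, -2.2])), (112, array([-4.8, -2.3])), (114, array([-8.2, -2.4]))]
plate [(98, array([14. ,  3.3])), (102, array([9. , 1.7])), (106, array([ 3.9, -0.1])), (110, array([-1.5, -1.9]))]
```

```bash
sed -i 's/,114))-r4/,z0))-r4/; s/^for n in ("lid","disc"):/for n,z0 in (("lid",101),("lid",103),("lid",105),("disc",105),("disc",109),("disc",113)):/; s/(100,104,108,112,114)/(z0-12,z0-8,z0-4,z0)/' m4.py; python3 m4.py
```

```text
w4 rim [-89.9 -32.2]
w5 rim [-90.1 -32.4]
w6 rim [-90.2 -34.7]
lid rel rim [4.19550755 3.25065953]
w5 [(89, array([ 5.7, -0.6])), (93, array([ 3.2, -0.1])), (97, array([0.6, 0.4])), (101, array([-2.1,  1. ]))]
w6 [(89, array([ 9.4, -2.3])), (93, array([ 5.8, -1. ])), (97, array([2.1, 0.3])), (101, array([-1.8,  1.7]))]
lid rel rim [4.30245443 2.71160628]
w5 [(91, array([ 5.5, -0.6])), (95, array([ 2.9, -0.1])), (99, array([0.3, 0.5])), (103, array([-2.5,  1. ]))]
w6 [(91, array([ 8.8, -1.9])), (95, array([ 5.2, -0.6])), (99, array([1.4, 0.8])), (103, array([-2.5,  2.2]))]
lid rel rim [4.40940132 2.17255303]
w5 [(93, array([ 5.2, -0.5])), (97, array([ 2.7, -0. ])), (101, array([-0. ,  0.5])), (105, array([-2.8,  1.1]))]
w6 [(93, array([ 8.3, -1.5])), (97, array([ 4.6, -0.2])), (101, array([0.8, 1.2])), (105, array([-3.2,  2.7]))]
disc rel rim [32.08780493 32.53857611]
w5 [(93, array([12.6,  1.3])), (97, array([8.7, 0.8])), (101, array([4.7, 0.3])), (105, array([ 0.5, -0.3]))]
w6 [(93, array([14.9, -3. ])), (97, array([ 9.2, -3.2])), (101, array([ 3.3, -3.3])), (105, array([-2.9, -3.4]))]
disc rel rim [31.87536525 30.99273846]
w5 [(97, array([11.9,  1.3])), (101, array([8. , 0.7])), (105, array([3.8, 0.2])), (109, array([-0.4, -0.4]))]
w6 [(97, array([13.2, -2.6])), (101, array([ 7.3, -2.7])), (105, array([ 1.2, -2.8])), (109, array([-5.2, -3. ]))]
disc rel rim [31.66292556 29.44690081]
w5 [(101, array([11.3,  1.2])), (105, array([7.2, 0.7])), (109, array([3. , 0.1])), (113, array([-1.4, -0.5]))]
w6 [(101, array([11.4, -2.1])), (105, array([ 5.4, -2.3])), (109, array([-0.9, -2.4])), (113, array([-7.6, -2.5]))]
plate [(98, array([14. ,  3.3])), (102, array([9. , 1.7])), (106, array([ 3.9, -0.1])), (110, array([-1.5, -1.9]))]
```

```bash
cat > m5.py <<'E'
from fit import *
q=np.load("q2.npy")
A={"w4":.5,"w5":.8,"w6":1.05}
def prof(f,v,u0,u1):
    im=cv2.cvtColor(cv2.imread(f"pics/{f}.png"),cv2.COLOR_BGR2GRAY).astype(float); return im[v-2:v+3,u0:u1].mean(0)
def lineu(f,P0,P1,v):
    t=np.linspace(0,1,400)[:,None]; p=proj(f"pics/{f}.png",np.array([W(q,np.array(P0)*(1-s)+np.array(P1)*s) for s in t])); i=np.argmin(abs(p[:,1]-v)); return p[i,0]
for f,a in A.items():
    e=np.radians(40)-a
    for v in (60,100,140):
        u=lineu(f,(-120,-85,22),(0,-85,22),v); p=prof(f,v,int(u)-12,int(u)+14); g=np.diff(p)
        ru=lineu(f,knob(a),(37,-105,215),v); p2=prof(f,v,int(ru)-40,int(ru)+40); g2=np.diff(p2)
        print(f,v,"base pred %.1f"%u,"obs",int(u)-12+np.argmin(g)+.5,int(g.min()),"| rod pred %.1f"%ru,"obs edges",int(ru)-40+np.argsort(-abs(g2))[:4]+.5,abs(g2).max().round())
    pu=proj(f"pics/{f}.png",[W(q,(-35,-27,z)) for z in (104,108,112,116,120)]).round(1); print(" plate pred z104..120",pu[:,0],pu[:,1])
    vc=int(pu[2,1])-8; p=prof(f,vc,int(pu[:,0].min())-15,int(pu[:,0].max())+25); print(" row",vc,"u0",int(pu[:,0].min())-15,p.astype(int))
E
python3 m5.py
```

```text
w4 60 base pred 305.1 obs 317.5 -11 | rod pred 343.1 obs edges [379.5 317.5 376.5 378.5] 13.0
w4 100 base pred 305.4 obs 317.5 -26 | rod pred 342.8 obs edges [318.5 360.5 317.5 361.5] 39.0
w4 140 base pred 305.8 obs 303.5 -31 | rod pred 342.5 obs edges [318.5 360.5 303.5 317.5] 38.0
 plate pred z104..120 [194.4 192.2 190.  187.8 185.4] [43.6 42.5 41.3 40.1 38.9]
 row 33 u0 170 [ 84  83  84  83  83  83  82  74  64  59  56  55  62  96 117 114 113 112
 111 110 111 111 112 112 111 112 108 105  99  86  81  83  79  77  80  80
  61  40  41  39  41  35  28  28  27  27  27  27  27]
w5 60 base pred 293.5 obs 290.5 -10 | rod pred 325.6 obs edges [346.5 345.5 347.5 290.5] 34.0
w5 100 base pred 294.1 obs 291.5 -11 | rod pred 325.4 obs edges [291.5 297.5 345.5 296.5] 12.0
w5 140 base pred 294.6 obs 298.5 -17 | rod pred 325.2 obs edges [344.5 345.5 298.5 297.5] 42.0
 plate pred z104..120 [153.9 150.5 146.9 143.2 139.4] [33.9 32.2 30.5 28.7 26.8]
 row 22 u0 124 [ 87  88  88  89  89  90  87  87  87  86  85  77  68  62  63  62  61  60
  58  81 111 122 120 118 118 117 116 118 117 118 118 118 118 116 114 111
 104  93  88  88  88  88  85  83  85  83  65  42  42  43  44  43  39  31]
w6 60 base pred 288.0 obs 289.5 -10 | rod pred 325.5 obs edges [351.5 350.5 352.5 289.5] 35.0
w6 100 base pred 288.7 obs 290.5 -10 | rod pred 325.3 obs edges [290.5 291.5 350.5 285.5] 11.0
w6 140 base pred 289.4 obs 292.5 -11 | rod pred 325.1 obs edges [292.5 348.5 286.5 287.5] 11.0
 plate pred z104..120 [112.3 107.  101.4  95.6  89.4] [46.6 44.8 42.9 40.9 38.9]
 row 34 u0 74 [ 88  89  88  90  89  88  89  88  89  90  89  90  89  88  88  88  88  88
  85  79  69  65  63  65  64  64  62  63  62  62  62  86 115 123 123 120
 122 122 120 120 118 119 120 121 120 121 121 120 120 120 118 116 114 109
 101  92  88  91  92  94  86  66  44]
```

The images alone leave the click index too close to call. The ratchet cannot go back past the last click, so I'll back up gently to find exactly where the pawl stops.

move_arm:
  targets: "-1 -0.11 0 -0.3 0 0 0; -1 -0 0 0 0 0 0"

```text
clock: 9.7
eef_pos: [581.1, -168.3, 137.8]
tool_rot: [-3.14, -0.004, 0.171]
force: [0.6, 6.5, 6.7]
width: 27.2
gripper_force: 61.2
```

move_arm:
  targets: "-1 -0.1 0 -0.3 0 0 0"

```text
clock: 9.78
eef_pos: [580.3, -168.4, 140.2]
tool_rot: [-3.14, -0.004, 0.172]
force: [3.3, 7.1, 2.2]
width: 27.3
gripper_force: 61.1
```

move_arm:
  targets: "-1 -0.07 0 -0.2 0 0 0"

```text
clock: 9.87
eef_pos: [579.8, -168.6, 142.3]
tool_rot: [-3.14, -0.005, 0.171]
force: [3.3, 6.2, 0.4]
width: 27.1
gripper_force: 61.0
```

move_arm:
  targets: "-1 -0.07 0 -0.2 0 0 0"

```text
clock: 9.95
eef_pos: [579.3, -168.7, 144.1]
tool_rot: [-3.14, -0.005, 0.172]
force: [5.0, 6.7, -1.6]
width: 27.7
gripper_force: 60.8
```

move_arm:
  targets: "-1 -0.07 0 -0.2 0 0 0"

```text
clock: 10.03
eef_pos: [578.8, -168.7, 145.8]
tool_rot: [-3.14, -0.005, 0.172]
force: [6.2, 6.0, -4.6]
width: 27.4
gripper_force: 60.7
```

move_arm:
  targets: "-1 -0.07 0 -0.2 0 0 0; -1 0 0 0 0 0 0"

```text
clock: 10.2
eef_pos: [578.3, -168.8, 147.8]
tool_rot: [-3.14, -0.006, 0.172]
force: [5.5, 5.8, -2.7]
width: 27.5
gripper_force: 60.5
```

```bash
sed -e 's/s6/s7/g; s/t6/t7/g; s/w6/w7/g; s/"s5","s7"/"s5","s6","s7"/; s/"w5","w7"/"w5","w6","w7"/' m.py > m7.py; python3 m7.py | grep -v '^[01]'
```

```text
[ 578.3776585  -168.79543583  147.63681257] [ 5.96795994  7.19317815 -3.03773153]
pics/w3.png [ 283  214   53   51 2145] cam [ 637.4 -165.1  482.6] knob [ 568.2 -169.3  235.3] [-143.9 -103.4] a_z 0.585150256207368 res 1.09
pics/w4.png [ 289  306  101  101 8011] cam [ 638.8 -153.8  364.7] knob [ 569.4 -170.1  246.8] [-142.8 -104.5] a_z 0.5204941659570953 res 2.57
pics/w5.png [ 276  316   93   94 6791] cam [ 640.1 -158.2  318.2] knob [ 564.6 -170.7  193.1] [-147.6 -104.2] a_z 0.8197471064273453 res 6.1
pics/w6.png [ 275  327   94   95 6351] cam [ 651.  -156.4  275.2] knob [ 572.  -169.5  150.5] [-140.1 -104.2] a_z 1.064474168047411 res 10.24
pics/w7.png [ 275  326   94   95 6505] cam [ 646.9 -157.1  288.9] knob [ 568.6 -170.1  164.1] [-143.6 -104.3] a_z 0.9849132861498272 res 8.94
pics/scene1.png [272 214   8   8  51] [275.55 217.43]
pics/s5.png [272 225   8   8  45] [275.89 228.02]
pics/s6.png [272 236   8   8  39] [275.9  238.77]
pics/s7.png [272 232   8   9  44] [275.89 235.27]
```

move_arm:
  targets: "-1 -0.07 0 -0.2 0 0 0; -1 0 0 0 0 0 0"

```text
clock: 10.52
eef_pos: [577.9, -168.9, 149.5]
tool_rot: [-3.14, -0.006, 0.172]
force: [7.7, 5.9, -5.3]
width: 27.2
gripper_force: 60.4
```

move_arm:
  targets: "-1 -0.06 0 -0.2 0 0 0; -1 0 0 0 0 0 0"

```text
clock: 10.68
eef_pos: [577.5, -169.0, 151.2]
tool_rot: [-3.14, -0.006, 0.172]
force: [6.9, 6.0, -7.4]
width: 27.5
gripper_force: 60.3
```

move_arm:
  targets: "-1 -0.06 0 -0.2 0 0 0; -1 0 0 0 0 0 0"

```text
clock: 10.85
eef_pos: [577.1, -169.0, 154.1]
tool_rot: [-3.14, -0.007, 0.172]
force: [4.3, 7.2, 5.4]
width: 27.3
gripper_force: 61.1
```

move_arm:
  targets: "-1 -0.06 0 -0.2 0 0 0; -1 0 0 0 0 0 0"

```text
clock: 11.02
eef_pos: [576.6, -169.1, 156.9]
tool_rot: [-3.14, -0.007, 0.172]
force: [4.3, 7.1, 4.5]
width: 27.6
gripper_force: 61.1
```

```bash
sed -e 's/s7/s8/g; s/t7/t8/g; s/w7/w8/g; s/"s6","s8"/"s6","s7","s8"/; s/"w6","w8"/"w6","w7","w8"/' m7.py > m8.py; python3 m8.py | egrep -v '^[01]|w3|w4'
sed -i 's/A={.*/A={"w5":.8,"w6":1.05,"w7":.97,"w8":.92}/' m5.py; python3 m5.py
```

```text
[ 576.64208523 -169.06449745  156.9433888 ] [4.51737036 7.20074465 4.218182  ]
pics/w5.png [ 276  316   93   94 6791] cam [ 640.1 -158.2  318.2] knob [ 564.6 -170.7  193.1] [-147.6 -104.2] a_z 0.8197471064273453 res 6.1
pics/w6.png [ 275  327   94   95 6351] cam [ 651.  -156.4  275.2] knob [ 572.  -169.5  150.5] [-140.1 -104.2] a_z 1.064474168047411 res 10.24
pics/w7.png [ 275  326   94   95 6505] cam [ 646.9 -157.1  288.9] knob [ 568.6 -170.1  164.1] [-143.6 -104.3] a_z 0.9849132861498272 res 8.94
pics/w8.png [ 276  326   93   96 6623] cam [ 644.9 -157.3  298.2] knob [ 566.8 -170.4  173.6] [-145.4 -104.2] a_z 0.9299124120398518 res 8.15
pics/scene1.png [272 214   8   8  51] [275.55 217.43]
pics/s5.png [272 225   8   8  45] [275.89 228.02]
pics/s6.png [272 236   8   8  39] [275.9  238.77]
pics/s7.png [272 232   8   9  44] [275.89 235.27]
pics/s8.png [272 230   8   8  44] [275.98 233.05]
w5 60 base pred 293.5 obs 290.5 -10 | rod pred 325.6 obs edges [346.5 345.5 347.5 290.5] 34.0
w5 100 base pred 294.1 obs 291.5 -11 | rod pred 325.4 obs edges [291.5 297.5 345.5 296.5] 12.0
w5 140 base
[... 1571 characters left out ...]
19 118 119 118 120 117 116 113 110 105  94  87  90  90  90  89
  87  73  48  42  43  45]
w8 60 base pred 290.9 obs 293.5 -11 | rod pred 325.6 obs edges [348.5 347.5 349.5 293.5] 34.0
w8 100 base pred 291.5 obs 294.5 -10 | rod pred 325.4 obs edges [294.5 289.5 347.5 288.5] 10.0
w8 140 base pred 292.2 obs 290.5 -9 | rod pred 325.2 obs edges [346.5 349.5 350.5 345.5] 26.0
 plate pred z104..120 [136.8 132.7 128.4 123.9 119.2] [41.1 39.4 37.6 35.7 33.7]
 row 29 u0 104 [ 87  88  88  87  89  89  89  89  88  88  86  88  87  82  75  66  64  62
  62  63  62  61  61  79 109 121 121 121 120 119 117 117 118 119 120 119
 118 119 118 118 115 113 108 100  89  88  90  90  89  86  86  74  53  41
  43  44  45]
```

The back-up test clears it up. Resistance began at about 1.02 rad in my geometry, so that is the 1.0 click. The pre-click bump is near 0.95 and the images read about 1.0 as well. Next come the 1.0 click again and then the 1.2 click, stopping midway before the next bump.

move_arm:
  targets: "-1 0.09 0 0.4 0 0 0"

```text
clock: 11.25
eef_pos: [577.3, -168.9, 153.6]
tool_rot: [-3.14, -0.007, 0.172]
force: [1.6, 6.7, 7.2]
width: 27.0
gripper_force: 61.3
```

move_arm:
  targets: "-1 0.1 0 0.4 0 0 0"

```text
clock: 11.33
eef_pos: [578.2, -168.8, 149.3]
tool_rot: [-3.14, -0.007, 0.172]
force: [2.5, 6.6, 8.3]
width: 27.5
gripper_force: 61.4
```

move_arm:
  targets: "-1 0.11 0 0.4 0 0 0"

```text
clock: 11.42
eef_pos: [579.2, -168.6, 145.0]
tool_rot: [-3.14, -0.007, 0.172]
force: [3.0, 7.1, 5.9]
width: 27.7
gripper_force: 61.2
```

move_arm:
  targets: "-1 0.12 0 0.4 0 0 0"

```text
clock: 11.5
eef_pos: [580.3, -168.5, 140.9]
tool_rot: [-3.14, -0.007, 0.172]
force: [2.6, 6.9, 7.1]
width: 27.3
gripper_force: 61.3
```

move_arm:
  targets: "-1 0.13 0 0.4 0 0 0"

```text
clock: 11.58
eef_pos: [581.4, -168.3, 136.9]
tool_rot: [-3.14, -0.006, 0.172]
force: [1.8, 7.3, 8.0]
width: 27.7
gripper_force: 61.3
```

move_arm:
  targets: "-1 0.15 0 0.4 0 0 0"

```text
clock: 11.67
eef_pos: [582.6, -168.0, 133.0]
tool_rot: [-3.14, -0.006, 0.172]
force: [-0.5, 7.7, 8.8]
width: 27.3
gripper_force: 61.4
```

move_arm:
  targets: "-1 0.16 0 0.4 0 0 0"

```text
clock: 11.75
eef_pos: [583.9, -167.8, 128.9]
tool_rot: [-3.14, -0.005, 0.171]
force: [0.1, 7.8, 8.1]
width: 27.4
gripper_force: 61.7
```

move_arm:
  targets: "-1 0.17 0 0.4 0 0 0"

```text
clock: 11.83
eef_pos: [585.2, -167.6, 124.9]
tool_rot: [-3.14, -0.004, 0.171]
force: [-1.3, 6.2, 9.1]
width: 27.5
gripper_force: 61.9
```

move_arm:
  targets: "-1 0.18 0 0.4 0 0 0"

```text
clock: 11.92
eef_pos: [586.7, -167.3, 120.9]
tool_rot: [-3.139, -0.004, 0.171]
force: [-2.2, 6.4, 10.8]
width: 27.1
gripper_force: 62.1
```

move_arm:
  targets: "-1 0.2 0 0.4 0 0 0"

```text
clock: 12.0
eef_pos: [588.4, -167.0, 116.9]
tool_rot: [-3.139, -0.003, 0.171]
force: [-1.5, 6.4, 10.5]
width: 27.3
gripper_force: 62.4
```

move_arm:
  targets: "-1 0.21 0 0.4 0 0 0"

```text
clock: 12.08
eef_pos: [590.4, -166.7, 112.8]
tool_rot: [-3.139, -0.003, 0.171]
force: [-1.2, 6.7, 8.6]
width: 27.3
gripper_force: 62.4
```

move_arm:
  targets: "-1 0.22 0 0.4 0 0 0"

```text
clock: 12.17
eef_pos: [592.5, -166.3, 108.6]
tool_rot: [-3.139, -0.003, 0.172]
force: [1.0, 7.2, 7.4]
width: 27.1
gripper_force: 62.6
```

The third bump peaked at about 1.14 and gave by 1.18, spaced 0.2 after the last. Cross-check the plate travel from the lid's visible side strip in all the wrist images before settling.

```bash
cat > m9.py <<'E'
from fit import *
import os
q=np.load("q2.npy")
if not os.path.exists("pics/w9.png"): grab("wrist","pics/w9.png"); grab("scene","pics/s9.png")
s=read_state(); print(s["eef_pos"].round(1),s["force"].round(1))
for f,v0 in (("w4",0),("w5",0),("w8",0),("w7",0),("w6",0),("w9",0)):
    F=f"pics/{f}.png"; im=cv2.cvtColor(cv2.imread(F),cv2.COLOR_BGR2GRAY).astype(float); K,r,t=cal(F); C=-cv2.Rodrigues(r)[0].T@t
    out=[]
    fr=proj(F,W(q,(-82,-33,94)))[0]; bk=proj(F,W(q,(-45,-33,94)))[0]
    for v in np.linspace(fr[1],max(bk[1],6),8).astype(int):
        uc=fr[0]+(bk[0]-fr[0])*(v-fr[1])/(bk[1]-fr[1]); a=max(int(uc)-38,0); p=im[v-1:v+2,a:int(uc)+8].mean(0)
        j=next((i for i in range(8,len(p)) if p[i]<62 and p[i-6]>70),None)
        if j is None: continue
        ur=a+j-(62-p[j])/(p[j-1]-p[j]) if p[j-1]>p[j] else a+j
        k=next((i for i in range(j-3,0,-1) if p[i]>104),None)
        if k is None: continue
        ul=a+k+(p[k]-104)/(p[k]-p[k+1])
        B=onz(F,(ur,v),94); hh=np.linspace(1,25,200); w=np.array([ur-proj(F,np.r_[B[:2],94+h])[0][0] for h in hh]); vis=np.interp(ur-ul,w,hh)
        Cp=np.array([-np.sin(q[2]),np.cos(q[2])])@(C[:2]-q[:2]); sl=(-33-Cp)/(C[2]-94); out.append((ur-ul,vis,sl))
    o=np.array(out); print(f,len(o),"px",np.median(o[:,0]).round(1),"visible mm",o[:,1].round(1),"slope",np.median(o[:,2]).round(2))
E
python3 m9.py
```

```text
[ 593.1 -166.2  108. ] [2.1 6.3 3.4]
w4 8 px 8.0 visible mm [17.5 17.5 17.7 17.4 17.4 17.2 17.3 17.1] slope 0.25
w5 8 px 9.3 visible mm [13.5 13.5 13.3 13.2 13.4 13.1 13.2 13.1] slope 0.32
w8 8 px 8.3 visible mm [10.4 10.4 10.1 10.1 10.1 10.3 10.1  9.9] slope 0.35
w7 8 px 7.8 visible mm [8.9 8.8 8.8 8.6 8.8 8.6 8.6 8.6] slope 0.37
w6 8 px 6.7 visible mm [6.7 6.6 6.4 6.6 6.5 6.6 6.5 6.5] slope 0.4
w9 8 px 2.5 visible mm [1.9 1.7 1.9 1.8 2.  2.  2.1 2. ] slope 0.46
```

The lid strip tracks the plate cleanly: not sunk before the pull, about 4 mm down at the 0.8 click, and about 15 mm down now. The current lever angle is just past 1.2 (1.2–1.27), so three clicks past contact are done. I'll go a few mm further for margin on the click, still well short of 1.4, then hold.

move_arm:
  targets: "-1 0.15 0 0.25 0 0 0; -1 0.15 0 0.25 0 0 0; -1 0 0 0 0 0 0; -1 0 0 0 0 0 0"

```text
clock: 12.6
eef_pos: [595.8, -165.7, 103.5]
tool_rot: [-3.14, -0.003, 0.172]
force: [-0.9, 6.9, 6.7]
width: 27.6
gripper_force: 62.5
```

move_arm:
  targets: "-1 0 0 0 0 0 0; -1 0 0 0 0 0 0; -1 0 0 0 0 0 0; -1 0 0 0 0 0 0; -1 0 0 0 0 0 0"

```text
clock: 13.02
eef_pos: [595.7, -165.7, 103.6]
tool_rot: [-3.14, -0.003, 0.172]
force: [1.1, 5.8, 6.7]
width: 27.2
gripper_force: 62.5
```

Steady at about 1.24 rad, still gripped, under about 7 N. Handing in.

```bash
python3 -c "
from cell import order
print(order.finish_job())"
```

```text
the job is handed in; nothing more can be done
None
```

I slid the mould fully home against the back stop, pulled the lever to about 1.24 rad (past the third click at 1.2, short of 1.4), and handed the job in with the knob still gripped. To settle which click I was on, I backed the lever up mid-pull past a point where it gave and pulled it forward again, so one click may have sounded twice; the click count rests on lever angle and how far the lid sank.

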